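# Latch the sprung dish carriage under the camera and trigger the picture

## Task

Push the sprung carriage of the dish shuttle all the way in by its upright front plate and let it go, so that it springs back by itself and is caught by the stop pin at mid position, with the dish under the small camera; then press the button of the separate release box fully down and come away. Everything is pushed with the fingers only: nothing is gripped or lifted, and the dish, the stop pin and the things standing about are left alone.

Things in the scene. Friction and masses are not known exactly. Their poses are not given: they have to be found in the camera images.
- shuttle: the dish shuttle, fixed: aluminium base 150 x 116 mm, 9 mm thick, with a sprung carriage, a bridge (56 mm high, 114 mm long in y) carrying a small black camera (top 70 mm above the worktop) and a stop pin. Origin on the worktop, 5 mm in +x from the base's centre; z up. +x is level: the way the carriage is pushed in. Camera axis at x = -4 mm, y = 0.
- push_plate (a point): centre of the front face of the carriage's upright steel push plate (100 mm wide in y, 6 mm thick, from 15 to 61 mm above the worktop; this point 38 mm above it). Moves with the carriage and faces the shuttle's -x; with the carriage out it lies at x = -78 mm, y = 0 of the shuttle. The space in front of it is free.
- carriage (a joint): travel of the carriage along the shuttle's +x, m: 0 out (as found), 0.050 fully in at the end stop, 0.030 mid position, where the stop pin catches it. A spring always pushes it out (3.6 N at 0, 6.3 N at 0.050), with a damper (22 N per m/s). Let go from fully in, it comes back in about 0.2 s and stays at 0.030; let go before about 0.033 it returns to 0.
- pin_lift (a joint): lift of the sprung vertical stop pin, m: 0 down (as found, and when it has caught the carriage), at most 0.014. The ramped tooth on the carriage's side lifts it by about 0.009 in passing and it drops behind the tooth by itself.
- dish: shallow round dish, 60 mm across, 15 mm high, loose in the carriage's round nest (rim 4 mm high), its underside 18.5 mm above the worktop and its centre 48 mm behind the push plate's front face. Origin: centre of its underside. It rides along; do not touch it.
- release_box: the release box, fixed: black, 60 x 60 mm, aluminium top at 32 mm, one round push button in a black collar (40 mm across, top at 44 mm) in the middle. Stands left or right of the shuttle; the bench timer has the other place. Origin: centre of its underside, z up.
- release_top (a point): centre of the top of the grey button (24 mm across), 54 mm above the worktop when not pressed
- release (a joint): travel of the button, m: 0 = up, 0.006 = fully down (1.5 N to start, 5 N at the bottom); it springs back when let go
- bench_timer: bystander: flat white bench timer, 52 x 66 x 16 mm, lying loose. Origin: centre of its underside
- small_bottle: bystander: small bottle with a screw cap, 45 mm across, 90 mm high, standing loose. Origin: centre of its underside
- glass_beaker: bystander: small clear beaker, 53 mm across, 65 mm high, standing loose. Origin: centre of its underside
- stop_pin: the stop pin: 8 mm steel pin with a black knob, 17 mm across, whose top is about 61 mm above the worktop (70 mm when lifted), at x = 20 mm, y = -46 mm of the shuttle. Origin: centre of the pin's lower end. Leave it alone.

How it is judged:
By the outcome, as a careful person would: the job done as asked, in the order asked, and still so for the second after the job is handed in, with the robot touching nothing.
It also fails if it takes over 48 s, if anything falls off the work surface, if the arm or the gripper's body presses on something with over 40 N, if the wrist force passes 120 N, or if a joint passes its speed limit or range.

## Robot

A 7-joint arm with a two-finger parallel gripper is mounted at the origin on a cart in front of the work surface, level with it; the furniture and walls round the work are solid. World frame = base frame: x ahead of the robot, y to its left, z up, the work surface at z = 0. Lengths are in m, angles in rad, forces in N, time in s.
With the tool pointing down it reaches from about 0.425 to 0.875 m from the base axis. Payload 9.9 kg.
Tool frame: the origin (TCP) lies at the very end of the fingers, on their centre line; the grasp point (between the pads) lies 19 mm behind it; x points along the fingers, y is the direction in which the jaws open and shut, and the axes are right-handed (so a half turn about x gives the same grasp; the last joint's range is limited). The gripper opens to 85 mm and grips with 20 to 120 N. Pads are 22 mm wide; open, the fingers measure 114 mm over their backs; the gripper's body (76 mm by 85 mm) begins 54 mm behind the grasp point. The pads swing forward as they close: fully open they stand 13 mm farther back than shut.
Start: joints at [-1.337, 0.576, 0.025, 1.437, -0.015, 1.129, -0.057], TCP at [0.211, 0.641, 0.231] pointing down, gripper open.
Joint ranges: [-2.76, 2.76], [-0.34, 2.15], [-1.52, 1.57], [0.19, 2.46], [-1.09, 4.23], [0.17, 1.99], [-2.82, 2.82]. Speed limits (rad/s): [2.22, 2.22, 3.01, 3.01, 3.14, 3.14, 3.14].

## Interface

Orientations are given as a unit quaternion [w, x, y, z].
In Python, from workcell import * gives the robot as it stands.
- The arm moves only by the shell command python3 -m creep 'ROWS' [OPENING] [FORCE]. ROWS is JSON, a list of rows, each an object of numbers: "tx", "ty", "tz": the shift along the world's x, y, z normalised to -1 to 1, where 1 is 0.2 m; "wx", "wy", "wz": the turn, a rotation vector about the world's x, y, z normalised to -1 to 1, where 1 is 0.08 rad. In form: [{"tx": .., "ty": .., "tz": .., "wx": .., "wy": .., "wz": ..}, ...]. A call has 1 to 8 rows; each row shifts and turns the commanded pose from where the row before left it; what a row does not reach is not made up. A row lasts 1/10 s, in which the tool goes at most 50 mm and 8.59 degrees, less where a joint would pass 70% of its speed; a pose out of reach is approached as far as the arm can. A call with a number of a shift or a turn outside -1 to 1 is refused whole. A call with a gripper value outside its range is refused whole. OPENING is the gripper command: -1 is fully open, 1 is shut, values between are in proportion, set as the call begins (- or left out, the last holds). The fingers move at their own pace and stop on an object; FORCE is the grip in N (left out, the last holds). Time passes only in rows, so rows that do not move let the fingers close. It gives the time, the measured TCP pose, the force and the opening at its end, in the units of the state.
- state(): the state, without advancing time (a new reading comes with each control period).
- capture(name): name is "scene" or "side" or "wrist"; returns the picture (384x512x3 uint8, blue, green, red); there is no depth.
- calibration(name): a dict with "mtx" (3x3 intrinsics, pixels), "camera_from_world" (4x4, takes a point from world to camera coordinates). Camera axes: x right, y up, looking along -z (the intrinsics and any distortion apply to the point x, -y, -z); pixel columns grow to the right and rows downward; lengths in m; the calibration is good to about 2 mm. The wrist camera is an equidistant fisheye: a pixel r from the principal point sees the ray r / f radians off the axis. A picture is of the moment at which its call begins: read the wrist's pose just before it. calibration takes no time and is no camera call; for the wrist camera it gives the pose at the moment of the call.
- hand_in(): hands the job in, once; it reports no verdict.
The state is a dict: "clock": time; "q": joint angles; "joint_vel": joint speeds; "tau": joint torques, N m; "tool_pos": TCP position; "orientation": TCP orientation; "ft_force": force on the tool from outside, world axes, zero at the start; "moment": the same for the moment, N m; "width": finger opening in m.
Only numpy, scipy, OpenCV 4.12 (cv2) and the standard library are available. Lean on these libraries where they do the work, as an engineer would, in place of code of your own. Each camera call takes 0.05 s, during which the arm holds its last target.

## Working session

There is one attempt and no reset: what is moved stays moved. The work goes in short steps, Python scripts to look and compute and a shell command to move; the robot and the scene stay as the last step left them, time stands still between calls to the robot, and variables do not carry over. Pictures are saved under pics/ and viewed, and the job is handed in when it is done.

```bash
mkdir -p pics; ls; python3 - <<'E'
from workcell import *
import cv2
s=state();print({k:(v if not hasattr(v,'__len__') else [round(float(x),4) for x in v]) for k,v in s.items()})
for n in("scene","side","wrist"):
    im=capture(n);cv2.imwrite(f"pics/{n}0.png",im);c=calibration(n);print(n,c)
E
```

```text
pics
{'clock': 0.0, 'q': [-1.3368, 0.5765, 0.0249, 1.4379, -0.015, 1.129, -0.0565], 'joint_vel': [-0.0005, -0.0001, -0.0008, -0.0001, -0.0005, 0.0011, 0.0016], 'tau': [0.0001, -76.5759, 2.2506, -28.5963, 0.0153, 0.0127, 0.0], 'tool_pos': [0.2108, 0.6408, 0.2305], 'orientation': [0.6981, 0.1113, 0.6983, -0.1125], 'ft_force': [1.0923, 0.7491, 0.0771], 'moment': [-0.0037, -0.0023, 0.0164], 'width': 0.08552423785511741}
scene {'mtx': array([[373.18786519,   0.        , 260.30292171],
       [  0.        , 373.18786519, 196.86618268],
       [  0.        ,   0.        ,   1.        ]]), 'camera_from_world': array([[ 0.56247434, -0.82673417, -0.01154242, -0.27615507],
       [ 0.64148907,  0.42754892,  0.63694089, -0.45108039],
       [-0.52164585, -0.36566725,  0.77082623, -0.84767497],
       [ 0.        ,  0.        ,  0.        ,  1.        ]])}
side {'mtx': array([[463.34331733,   0.        , 253.74649377],
       [  0.        , 463.34331733, 193.28835661],
       [  0.        ,   0.        ,   1.        ]]), 'camera_from_world': array([[ 0.29679906, -0.95492276,  0.00573048, -0.09518768],
       [ 0.84435792,  0.26522806,  0.46552528, -0.51542067],
       [-0.44606057, -0.13332888,  0.88501603, -1.33555099],
       [ 0.        ,  0.        ,  0.        ,  1.        ]])}
wrist {'mtx': array([[297.31863964,   0.        , 258.5002565 ],
       [  0.        , 297.31863964, 186.5142391 ],
       [  0.        ,   0.        ,   1.        ]]), 'camera_from_world': array([[ 3.12106503e-01,  9.50046798e-01, -7.82739439e-04,
        -6.74119008e-01],
       [-9.11007770e-01,  2.99047563e-01, -2.83963727e-01,
         3.66224802e-02],
       [-2.69544753e-01,  8.93400073e-02,  9.58834704e-01,
        -3.79075358e-01],
       [ 0.00000000e+00,  0.00000000e+00,  0.00000000e+00,
         1.00000000e+00]])}
```

View pics/scene0.png

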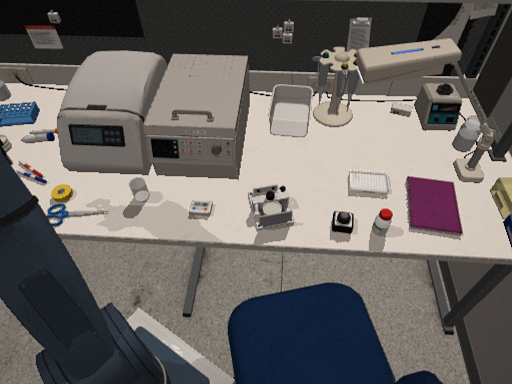

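View pics/side0.png

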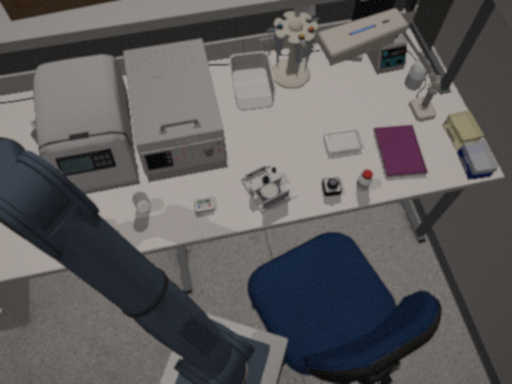

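View pics/wrist0.png

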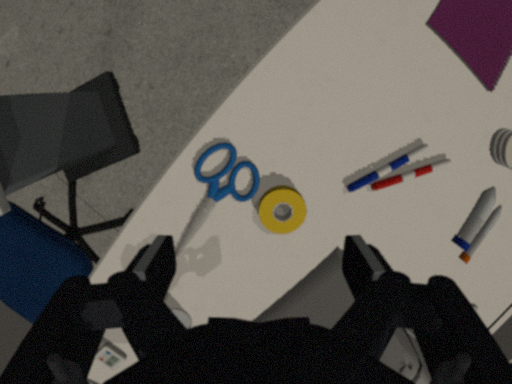

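```bash
cat > h.py <<'E'
from workcell import *
import cv2, numpy as np
def proj(c,P):
    P=np.atleast_2d(P);M=c["camera_from_world"];p=P@M[:3,:3].T+M[:3,3]
    q=np.c_[p[:,0],-p[:,1],-p[:,2]];K=c["mtx"]
    return np.c_[K[0,0]*q[:,0]/q[:,2]+K[0,2],K[1,1]*q[:,1]/q[:,2]+K[1,2]]
def ray(c,uv,fish=False):
    K=c["mtx"];M=c["camera_from_world"];x=(uv[0]-K[0,2])/K[0,0];y=(uv[1]-K[1,2])/K[1,1]
    if fish:
        r=np.hypot(x,y);d=np.array([np.sin(r)*x/r,-np.sin(r)*y/r,-np.cos(r)])
    else: d=np.array([x,-y,-1.])
    R=M[:3,:3];d=R.T@d;return -R.T@M[:3,3],d/np.linalg.norm(d)
def plane(c,uv,z,fish=False):
    o,d=ray(c,uv,fish);return o+d*(z-o[2])/d[2]
def tri(rs):
    A=0;b=0
    for o,d in rs:
        P=np.eye(3)-np.outer(d,d);A=A+P;b=b+P@o
    X=np.linalg.solve(A,b);return X,[np.linalg.norm((np.eye(3)-np.outer(d,d))@(X-o)) for o,d in rs]
E
python3 - <<'E'
import cv2
a=cv2.imread("pics/scene0.png");b=cv2.imread("pics/side0.png")
cv2.imwrite("pics/sc_z.png",cv2.resize(a[170:250,180:400],None,fx=3.6,fy=3.6,interpolation=cv2.INTER_CUBIC))
cv2.imwrite("pics/sd_z.png",cv2.resize(b[155:220,185:385],None,fx=4,fy=4,interpolation=cv2.INTER_CUBIC))
E
```

```text
(no output)
```

View pics/sc_z.png

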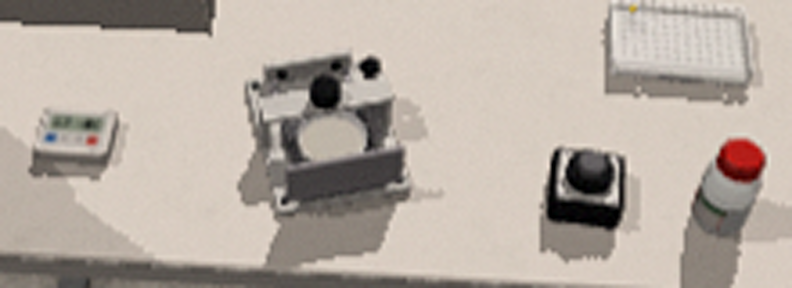

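View pics/sd_z.png

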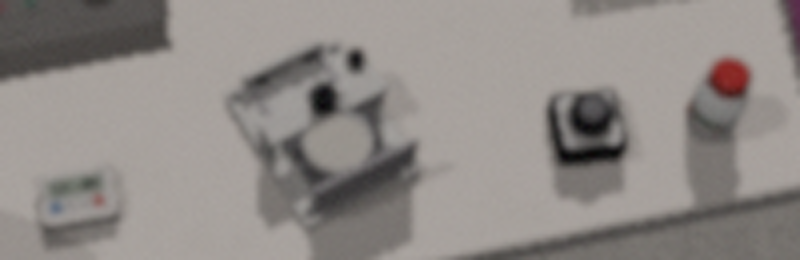

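```bash
python3 - <<'E'
from h import *
cs,cd=calibration("scene"),calibration("side")
A=lambda x,y:(x/3.6+180-.36,y/3.6+170-.36)
B=lambda x,y:(x/4+185-.37,y/4+155-.37)
for n,a,b,z in [("plate TL",(287,174),(312,195),.061),("plate TR",(403,147),(413,143),.061),("cam",(326,92),(323,98),.066),("knob",(370,66),(355,60),.058),("dish",(333,138),(337,143),.033),("button",(591,166),(593,111),.054),("cap",(742,160),(730,77),.085),("timer",(76,134),(80,195),.016)]:
    X,r=tri([ray(cs,A(*a)),ray(cd,B(*b))]);print(n,X.round(4),np.round(r,4),plane(cs,A(*a),z).round(4),plane(cd,B(*b),z).round(4))
E
```

```text
plate TL [0.5371 0.0356 0.0434] [0.0016 0.0016] [0.5283 0.0278 0.061 ] [0.5269 0.0339 0.061 ]
plate TR [ 0.6041 -0.0332  0.056 ] [0.0029 0.0029] [ 0.6038 -0.0358  0.061 ] [ 0.5985 -0.0324  0.061 ]
cam [0.6216 0.052  0.0546] [0.0008 0.0008] [0.6144 0.0467 0.066 ] [0.6145 0.0507 0.066 ]
knob [0.6657 0.0361 0.0557] [0.0015 0.0015] [0.6657 0.0347 0.058 ] [0.6629 0.0364 0.058 ]
dish [0.599  0.0311 0.0282] [0.0022 0.0022] [0.5982 0.0286 0.033 ] [0.5941 0.0313 0.033 ]
button [ 0.6818 -0.1695  0.0472] [0.0003 0.0003] [ 0.677 -0.171  0.054] [ 0.6775 -0.1691  0.054 ]
cap [ 0.7324 -0.272   0.075 ] [0.0008 0.0008] [ 0.7247 -0.2733  0.085 ] [ 0.7253 -0.2704  0.085 ]
timer [0.4925 0.2287 0.0092] [0.0003 0.0003] [0.4887 0.2245 0.016 ] [0.4898 0.227  0.016 ]
```

```bash
python3 - <<'E'
from h import *
from scipy.spatial.transform import Rotation as R
s=state();q=s["orientation"];M=R.from_quat([q[1],q[2],q[3],q[0]]).as_matrix();print(M.round(3))
cw=calibration("wrist")["camera_from_world"];c=-cw[:3,:3].T@cw[:3,3];print("cam",c, "in tool",M.T@(c-s["tool_pos"]),"look",-cw[2,:3],"in tool",-M.T@cw[2,:3])
cs=calibration("scene")
for uv in [(152,168),(240,172),(65,162),(140,190)]: print(uv,plane(cs,uv,0).round(3))
E
```

```text
[[-0.     0.312  0.95 ]
 [-0.001  0.95  -0.312]
 [-1.    -0.001  0.   ]]
cam [0.14158252 0.66335934 0.3733424 ] in tool [-0.1427325  -0.00044915 -0.07277404] look [ 0.26954475 -0.08934001 -0.9588347 ] in tool [9.58856049e-01 6.14901649e-04 2.83892054e-01]
(152, 168) [0.535 0.488 0.   ]
(240, 172) [ 0.69  0.22 -0.  ]
(65, 162) [ 0.384  0.769 -0.   ]
(140, 190) [0.44  0.449 0.   ]
```

```bash
python3 -m creep '[{"tx":0.13,"ty":-0.2,"wz":1},{"tx":0.13,"ty":-0.2,"wz":1},{"tx":0.13,"ty":-0.2,"wz":1},{"tx":0.13,"ty":-0.2,"wz":1},{"tx":0.13,"ty":-0.2,"wz":1},{"tx":0.13,"ty":-0.2,"wz":1},{"tx":0.13,"ty":-0.2,"wz":1},{"tx":0.13,"ty":-0.2,"wz":1}]' 1
python3 -c "
from workcell import *
print(state()['q'])"
```

```text
[-1.33679198  0.57637473  0.0248396   1.43771945 -0.01498342  1.129012
 -0.05648058]$[0]: bad value
```

```bash
python3 -m creep '[{"tx":0.13,"ty":-0.2,"tz":0,"wx":0,"wy":0,"wz":1},{"tx":0.13,"ty":-0.2,"tz":0,"wx":0,"wy":0,"wz":1},{"tx":0.13,"ty":-0.2,"tz":0,"wx":0,"wy":0,"wz":1},{"tx":0.13,"ty":-0.2,"tz":0,"wx":0,"wy":0,"wz":1},{"tx":0.13,"ty":-0.2,"tz":0,"wx":0,"wy":0,"wz":1},{"tx":0.13,"ty":-0.2,"tz":0,"wx":0,"wy":0,"wz":1},{"tx":0.13,"ty":-0.2,"tz":0,"wx":0,"wy":0,"wz":1},{"tx":0.13,"ty":-0.2,"tz":0,"wx":0,"wy":0,"wz":1}]' 1
python3 -c "
from workcell import *
print(state()['q'])"
```

```text
clock: 0.95
tool_pos: [0.4196, 0.3194, 0.2313]
orientation: [0.698, -0.115, 0.698, 0.115]
ft_force: [0.3, 0.8, -0.3]
width: 0.0001
[-0.6708808   0.35698735 -0.09524517  1.82357718  0.0405972   0.9629141
  1.11301145]
```

```bash
python3 -m creep '[{"tx":0.02,"ty":-0.22,"tz":0,"wx":0,"wy":0,"wz":1},{"tx":0.02,"ty":-0.22,"tz":0,"wx":0,"wy":0,"wz":1},{"tx":0.02,"ty":-0.22,"tz":0,"wx":0,"wy":0,"wz":1},{"tx":0.02,"ty":-0.22,"tz":0,"wx":0,"wy":0,"wz":1},{"tx":0.02,"ty":-0.22,"tz":0,"wx":0,"wy":0,"wz":1},{"tx":0.02,"ty":-0.22,"tz":0,"wx":0,"wy":0,"wz":1},{"tx":0.02,"ty":-0.22,"tz":0,"wx":0,"wy":0,"wz":0},{"tx":0.02,"ty":-0.22,"tz":0,"wx":0,"wy":0,"wz":0}]' 1
python3 - <<'E'
from h import *
import pickle
s=state();print(s['q'].round(3) if hasattr(s['q'],'round') else s['q'],s['tool_pos'])
c=calibration("wrist");im=capture("wrist");cv2.imwrite("pics/w1.png",im);pickle.dump(c,open("w1.pkl","wb"))
cv2.imwrite("pics/w1z.png",cv2.resize(im,None,fx=1.5,fy=1.5))
E
```

```text
clock: 1.75
tool_pos: [0.4507, -0.0326, 0.2314]
orientation: [0.651, -0.276, 0.651, 0.276]
ft_force: [1.2, -0.4, 1.0]
width: -0.0003
[ 0.016  0.247 -0.06   1.995  0.019  0.9    2.319] [ 0.45071542 -0.03264424  0.23140671]
```

View pics/w1z.png

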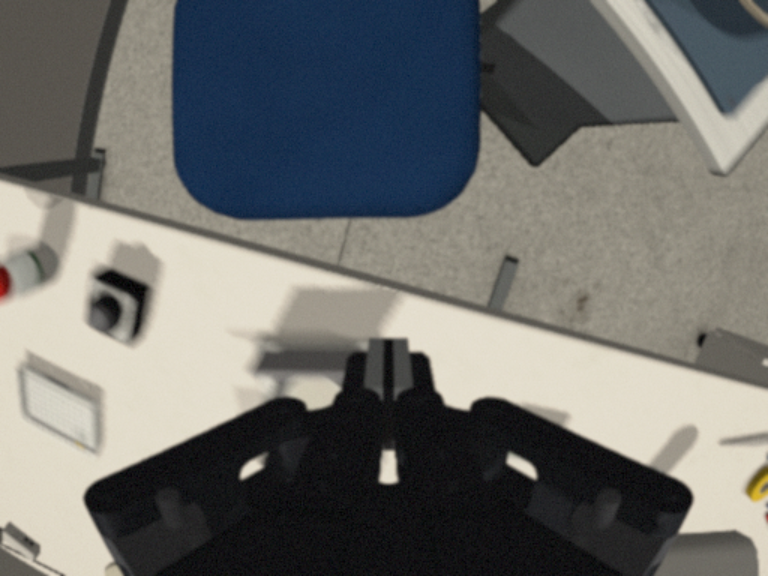

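```bash
python3 -m creep '[{"tx":0.19,"ty":0.08,"tz":0,"wx":0,"wy":0,"wz":0},{"tx":0.19,"ty":0.08,"tz":0,"wx":0,"wy":0,"wz":0},{"tx":0.19,"ty":0.08,"tz":0,"wx":0,"wy":0,"wz":0},{"tx":0.19,"ty":0.08,"tz":0,"wx":0,"wy":0,"wz":0},{"tx":0,"ty":0,"tz":0,"wx":0,"wy":0,"wz":0}]' 1
python3 - <<'E'
from h import *
import pickle
s=state();print(s['q'].round(3) if hasattr(s['q'],'round') else s['q'],s['tool_pos'])
c=calibration("wrist");im=capture("wrist");cv2.imwrite("pics/w2.png",im);pickle.dump(c,open("w2.pkl","wb"))
cv2.imwrite("pics/w2z.png",cv2.resize(im,None,fx=1.5,fy=1.5))
E
```

```text
clock: 2.3
tool_pos: [0.6065, 0.0367, 0.2301]
orientation: [0.651, -0.277, 0.65, 0.278]
ft_force: [-0.1, 0.9, -0.3]
width: -0.0001
[-0.092  0.474 -0.07   1.626  0.035  1.042  2.205] [0.60649538 0.03670225 0.23007522]
```

View pics/w2z.png

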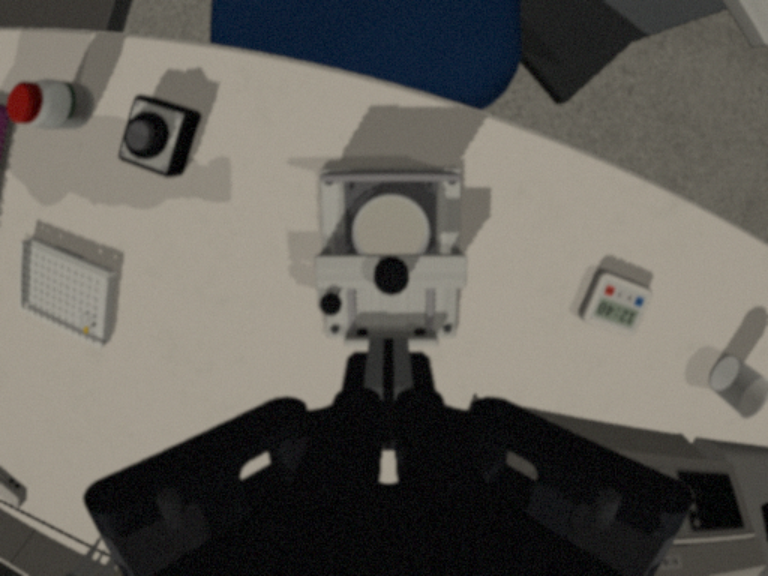

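```bash
python3 - <<'E'
import cv2
im=cv2.imread("pics/w2.png")
cv2.imwrite("pics/w2s.png",cv2.resize(im[105:235,200:325],None,fx=4.5,fy=4.5,interpolation=cv2.INTER_CUBIC))
cv2.imwrite("pics/w2b.png",cv2.resize(im[50:130,65:160],None,fx=6,fy=6,interpolation=cv2.INTER_CUBIC))
E
```

```text
(no output)
```

View pics/w2s.png

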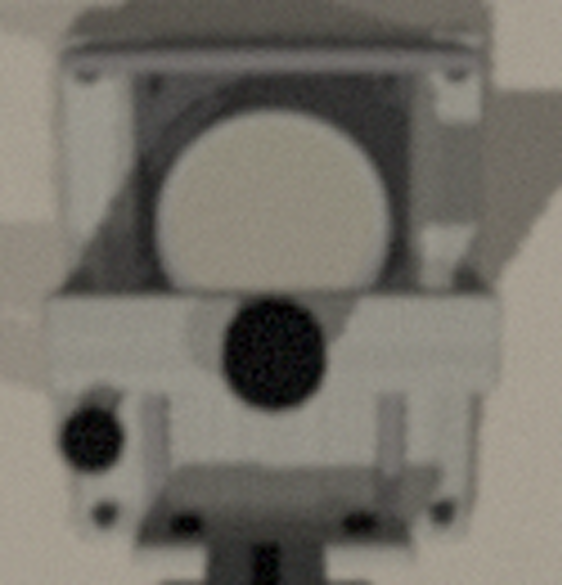

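View pics/w2b.png

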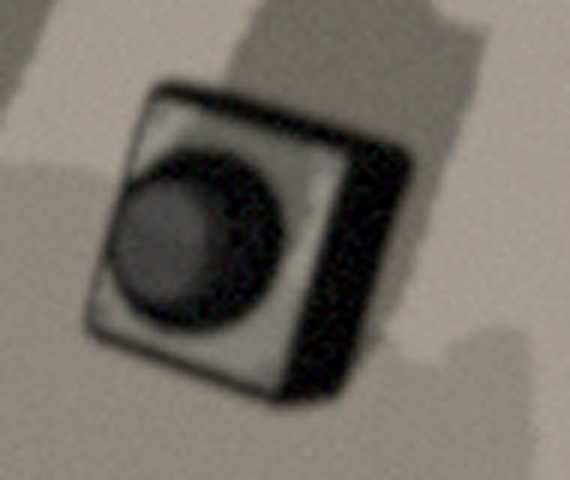

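```bash
python3 - <<'E'
from h import *
import pickle
c=pickle.load(open("w2.pkl","rb"));M=c["camera_from_world"];print("cam",-M[:3,:3].T@M[:3,3])
S=lambda x,y:(x/4.5+200-.39,y/4.5+105-.39); B=lambda x,y:(x/6+65-.42,y/6+50-.42)
P={}
for n,uv,z in [("plTL",S(72,46),.061),("plTR",S(478,40),.061),("brL",S(50,299),.056),("brR",S(498,297),.056),("cam",S(274,354),.070),("knob",S(93,438),.061),("dish",S(273,222),.033),("btn",B(160,239),.054),("coll",B(197,240),.044)]:
    P[n]=plane(c,uv,z,True);print(n,P[n].round(4))
print("w",np.linalg.norm(P["plTL"]-P["plTR"]),np.linalg.norm(P["brL"]-P["brR"]))
for a,b in[("plTL","plTR"),("brL","brR")]:
    d=P[b]-P[a];print(a,np.degrees(np.arctan2(d[1],d[0]))-90)
d=P["cam"]-P["dish"];print(np.degrees(np.arctan2(d[1],d[0])))
# triangulate with scene
cs=calibration("scene");cd=calibration("side")
A=lambda x,y:(x/3.6+180-.36,y/3.6+170-.36)
D=lambda x,y:(x/4+185-.37,y/4+155-.37)
for n,uv,a,b in [("btn",B(160,239),(591,162),(593,108)),("knob",S(93,438),(370,64),(355,58)),("dish",S(273,222),(333,138),(337,143)),("plTR",S(72,46),(404,147),(413,143)),("plTL",S(478,40),(287,172),(308,197)),("cam",S(274,354),(326,87),(323,94))]:
    for rs in ([ray(c,uv,True),ray(cs,A(*a))],[ray(c,uv,True),ray(cd,D(*b))]):
        X,r=tri(rs);print(n,X.round(4),np.round(r,4))
s=state();print(s['tool_pos'])
E
```

```text
cam [ 0.55570594 -0.01612124  0.37264758]
plTL [ 0.5981 -0.036   0.061 ]
plTR [0.5289 0.0283 0.061 ]
brL [0.6467 0.0031 0.056 ]
brR [0.567 0.079 0.056]
cam [0.6141 0.0484 0.07  ]
knob [0.6633 0.0349 0.061 ]
dish [0.597  0.0306 0.033 ]
btn [ 0.6805 -0.1687  0.054 ]
coll [ 0.6787 -0.1664  0.044 ]
w 0.09445897862582565 0.11007887486512367
plTL 47.08376572840169
brL 46.417777074000924
46.16339967862743
btn [ 0.6808 -0.169   0.0536] [0.0002 0.0002]
btn [ 0.6803 -0.1685  0.0543] [0.0001 0.0001]
knob [0.6626 0.0338 0.0641] [0.0007 0.0007]
knob [0.6644 0.0361 0.0582] [0.0008 0.0008]
dish [0.5974 0.0295 0.0335] [0.0012 0.0012]
dish [0.5979 0.0319 0.0258] [0.0003 0.0003]
plTR [ 0.5985 -0.0373  0.0674] [0.002 0.002]
plTR [ 0.597  -0.0342  0.0648] [0.0016 0.0016]
plTL [0.529  0.0282 0.0626] [0.0001 0.0001]
plTL [0.5282 0.0336 0.0518] [0.004 0.004]
cam [0.6138 0.0471 0.0731] [0.0007 0.0007]
cam [0.614  0.0494 0.0727] [0.0016 0.0016]
[0.60420526 0.03505467 0.23006675]
```

```bash
python3 -m creep '[{"tx":-0.122,"ty":-0.123,"tz":0,"wx":0,"wy":0,"wz":0},{"tx":-0.122,"ty":-0.123,"tz":0,"wx":0,"wy":0,"wz":0},{"tx":-0.122,"ty":-0.123,"tz":0,"wx":0,"wy":0,"wz":0},{"tx":0,"ty":0,"tz":-0.2,"wx":0,"wy":0,"wz":0},{"tx":0,"ty":0,"tz":-0.2,"wx":0,"wy":0,"wz":0},{"tx":0,"ty":0,"tz":-0.2,"wx":0,"wy":0,"wz":0},{"tx":0,"ty":0,"tz":-0.2,"wx":0,"wy":0,"wz":0},{"tx":0,"ty":0,"tz":-0.1,"wx":0,"wy":0,"wz":0}]' 1
python3 -m creep '[{"tx":0,"ty":0,"tz":-0.1,"wx":0,"wy":0,"wz":0},{"tx":0,"ty":0,"tz":0,"wx":0,"wy":0,"wz":0}]' 1
python3 - <<'E'
from h import *
import pickle
s=state();print(s['q'],s['tool_pos'],s['ft_force'])
im=capture("side")[145:225,205:325];a=capture("scene")[170:250,220:320]
cv2.imwrite("pics/p1.png",np.hstack([cv2.resize(im,(480,320),interpolation=2),cv2.resize(a,(400,320),interpolation=2)])[:,:800])
E
```

```text
clock: 3.15
tool_pos: [0.5271, -0.0409, 0.0488]
orientation: [0.65, -0.275, 0.652, 0.276]
ft_force: [-0.0, 0.7, 0.6]
width: 0.0001
clock: 3.35
tool_pos: [0.5273, -0.0409, 0.0294]
orientation: [0.649, -0.275, 0.653, 0.277]
ft_force: [0.2, -0.8, 0.2]
width: -0.0002
[ 0.02120654  0.63679335 -0.04919731  2.02804914  0.06331998  0.4828253
  2.29803691] [ 0.52728671 -0.04085226  0.02941984] [ 0.18866669 -0.78466368  0.21241581]
```

View pics/p1.png

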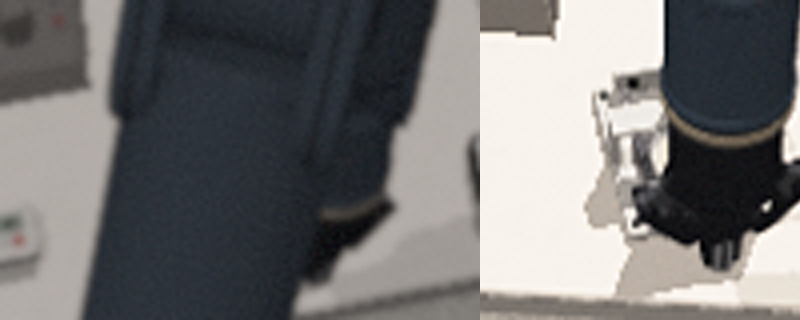

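```bash
python3 -m creep '[{"tx":0.069,"ty":0.0725,"tz":0,"wx":0,"wy":0,"wz":0},{"tx":0.069,"ty":0.0725,"tz":0,"wx":0,"wy":0,"wz":0},{"tx":0.0345,"ty":0.0362,"tz":0,"wx":0,"wy":0,"wz":0},{"tx":0.0345,"ty":0.0362,"tz":0,"wx":0,"wy":0,"wz":0},{"tx":0,"ty":0,"tz":0,"wx":0,"wy":0,"wz":0}]' 1
python3 -m creep '[{"tx":0.0345,"ty":0.0362,"tz":0,"wx":0,"wy":0,"wz":0},{"tx":0.0345,"ty":0.0362,"tz":0,"wx":0,"wy":0,"wz":0},{"tx":0,"ty":0,"tz":0,"wx":0,"wy":0,"wz":0}]' 1
```

```text
clock: 3.95
tool_pos: [0.5712, 0.0023, 0.0326]
orientation: [0.651, -0.276, 0.651, 0.276]
ft_force: [-2.6, -3.1, 4.1]
width: -0.0006
clock: 4.25
tool_pos: [0.5849, 0.0168, 0.0322]
orientation: [0.651, -0.276, 0.651, 0.276]
ft_force: [-2.8, -2.9, 4.0]
width: 0.0002
```

```bash
python3 -m creep '[{"tx":0.0172,"ty":0.0181,"tz":0,"wx":0,"wy":0,"wz":0},{"tx":0,"ty":0,"tz":0,"wx":0,"wy":0,"wz":0}]' 1
python3 -m creep '[{"tx":0.0138,"ty":0.0145,"tz":0,"wx":0,"wy":0,"wz":0},{"tx":0,"ty":0,"tz":0,"wx":0,"wy":0,"wz":0}]' 1
```

```text
clock: 4.45
tool_pos: [0.5878, 0.0199, 0.032]
orientation: [0.651, -0.276, 0.651, 0.276]
ft_force: [-3.4, -4.6, 4.4]
width: -0.0001
clock: 4.65
tool_pos: [0.5904, 0.0226, 0.0319]
orientation: [0.651, -0.276, 0.651, 0.276]
ft_force: [-4.1, -4.3, 4.2]
width: 0.0002
```

Force still just the spring (about 6 N), so it is not yet at the end stop.

```bash
python3 -m creep '[{"tx":0.0138,"ty":0.0145,"tz":0,"wx":0,"wy":0,"wz":0},{"tx":0,"ty":0,"tz":0,"wx":0,"wy":0,"wz":0}]' 1
python3 -m creep '[{"tx":0.0138,"ty":0.0145,"tz":0,"wx":0,"wy":0,"wz":0},{"tx":0,"ty":0,"tz":0,"wx":0,"wy":0,"wz":0}]' 1
```

```text
clock: 4.85
tool_pos: [0.593, 0.0254, 0.0319]
orientation: [0.651, -0.276, 0.652, 0.275]
ft_force: [-3.4, -3.9, 3.6]
width: 0.0002
clock: 5.05
tool_pos: [0.5931, 0.0256, 0.0318]
orientation: [0.649, -0.276, 0.654, 0.275]
ft_force: [-11.9, -10.9, 11.9]
width: 0.0004
```

```bash
python3 -m creep '[{"tx":0.0069,"ty":0.0072,"tz":0,"wx":0,"wy":0,"wz":0},{"tx":0,"ty":0,"tz":0,"wx":0,"wy":0,"wz":0}]' 1
python3 -m creep '[{"tx":-0.165,"ty":-0.173,"tz":0,"wx":0,"wy":0,"wz":0},{"tx":-0.165,"ty":-0.173,"tz":0,"wx":0,"wy":0,"wz":0}]' 1
python3 -m creep '[{"tx":0,"ty":0,"tz":0.24,"wx":0,"wy":0,"wz":0},{"tx":0,"ty":0,"tz":0.24,"wx":0,"wy":0,"wz":0},{"tx":0,"ty":0,"tz":0.24,"wx":0,"wy":0,"wz":0},{"tx":0,"ty":0,"tz":0.24,"wx":0,"wy":0,"wz":0},{"tx":0.16,"ty":0.16,"tz":0.04,"wx":0,"wy":0,"wz":0},{"tx":0.17,"ty":0.17,"tz":0,"wx":0,"wy":0,"wz":0},{"tx":0.14,"ty":0.15,"tz":0,"wx":0,"wy":0,"wz":0},{"tx":0,"ty":0,"tz":0,"wx":0,"wy":0,"wz":0}]' 1
python3 - <<'E'
from h import *
import pickle
s=state();print(s['tool_pos'])
c=calibration("wrist");im=capture("wrist");cv2.imwrite("pics/w3.png",im);pickle.dump(c,open("w3.pkl","wb"))
cv2.imwrite("pics/w3z.png",cv2.resize(im,None,fx=1.5,fy=1.5))
cv2.imwrite("pics/w3s.png",cv2.resize(im[105:235,200:325],None,fx=4.5,fy=4.5,interpolation=cv2.INTER_CUBIC))
E
```

```text
clock: 5.25
tool_pos: [0.5931, 0.0256, 0.0318]
orientation: [0.648, -0.275, 0.655, 0.274]
ft_force: [-16.0, -14.7, 16.4]
width: 0.0003
clock: 5.45
tool_pos: [0.5318, -0.038, 0.0318]
orientation: [0.651, -0.277, 0.65, 0.277]
ft_force: [0.3, -1.6, 0.0]
width: 0.0
clock: 6.25
tool_pos: [0.6284, 0.0643, 0.2314]
orientation: [0.651, -0.277, 0.649, 0.279]
ft_force: [-0.3, 0.3, -0.2]
width: -0.0002
[0.62839365 0.06430587 0.23136481]
```

View pics/w3z.png

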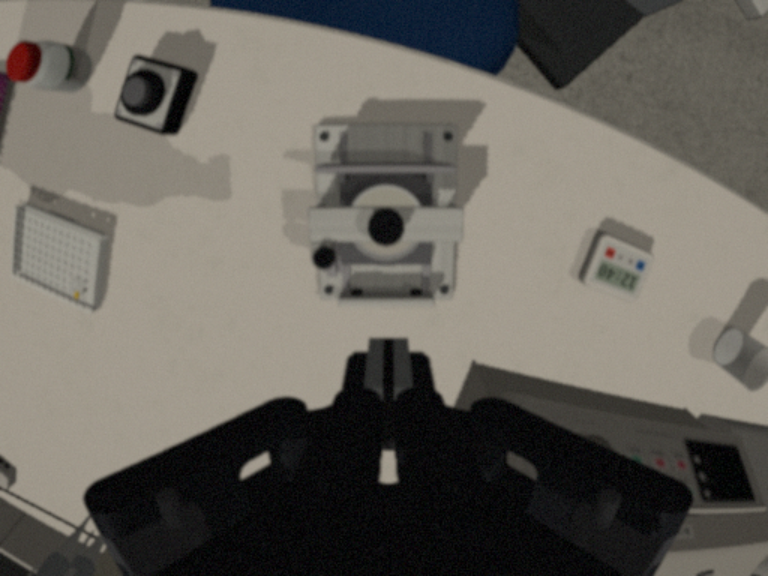

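View pics/w3s.png

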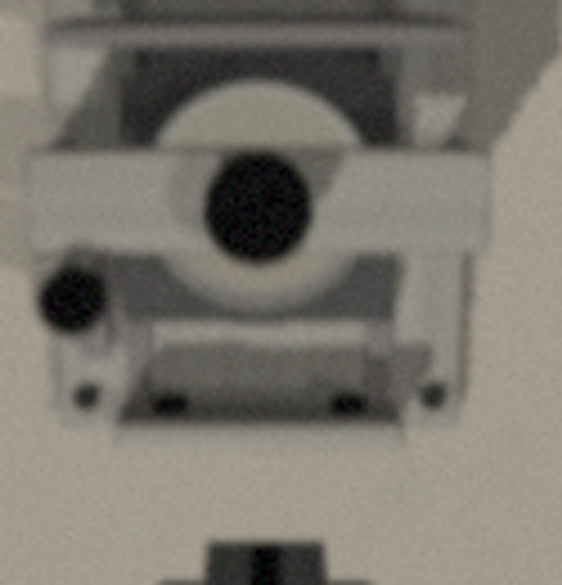

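```bash
python3 - <<'E'
from h import *
import pickle
c=pickle.load(open("w3.pkl","rb"))
S=lambda x,y:(x/4.5+200-.39,y/4.5+105-.39)
L=plane(c,S(47,23),.061,True);R=plane(c,S(470,20),.061,True);cam=plane(c,S(258,208),.07,True);k=plane(c,S(73,298),.061,True)
u=np.array([.688,.725,0]);print(((L+R)/2).round(4),"travel",((L+R)/2-[.5635,-.0045,.061])@u,cam.round(4),"plate->cam",(cam-(L+R)/2)@u,"expect .044",k.round(4))
B=plane(c,((141)/1.5,92/1.5),.054,True);print("btn",B)
E
python3 -m creep '[{"tx":0.052,"ty":-0.233,"tz":0,"wx":0,"wy":0,"wz":0},{"tx":0.052,"ty":-0.233,"tz":0,"wx":0,"wy":0,"wz":0},{"tx":0.052,"ty":-0.233,"tz":0,"wx":0,"wy":0,"wz":0},{"tx":0.052,"ty":-0.233,"tz":0,"wx":0,"wy":0,"wz":0},{"tx":0.052,"ty":-0.233,"tz":0,"wx":0,"wy":0,"wz":0},{"tx":0,"ty":0,"tz":-0.2,"wx":0,"wy":0,"wz":0},{"tx":0,"ty":0,"tz":-0.2,"wx":0,"wy":0,"wz":0},{"tx":0,"ty":0,"tz":0,"wx":0,"wy":0,"wz":0}]' 1
python3 - <<'E'
from h import *
import pickle
s=state();print(s['tool_pos'],s['q'])
c=calibration("wrist");im=capture("wrist");cv2.imwrite("pics/w4.png",im);pickle.dump(c,open("w4.pkl","wb"))
cv2.imwrite("pics/w4z.png",cv2.resize(im,None,fx=1.5,fy=1.5))
E
```

```text
[0.5851 0.0176 0.061 ] travel 0.030921225618473918 [0.615  0.0488 0.07  ] plate->cam 0.043212658889337965 expect .044 [0.6637 0.0348 0.061 ]
btn [ 0.67735865 -0.16182052  0.054     ]
clock: 7.1
tool_pos: [0.6738, -0.1756, 0.1463]
orientation: [0.648, -0.274, 0.654, 0.278]
ft_force: [-0.9, -0.2, -0.3]
width: 0.0001
[ 0.67379726 -0.17557934  0.1462535 ] [ 0.21624936  0.68323717 -0.0513005   1.46645779  0.03817904  1.00226575
  2.52723122]
```

View pics/w4z.png

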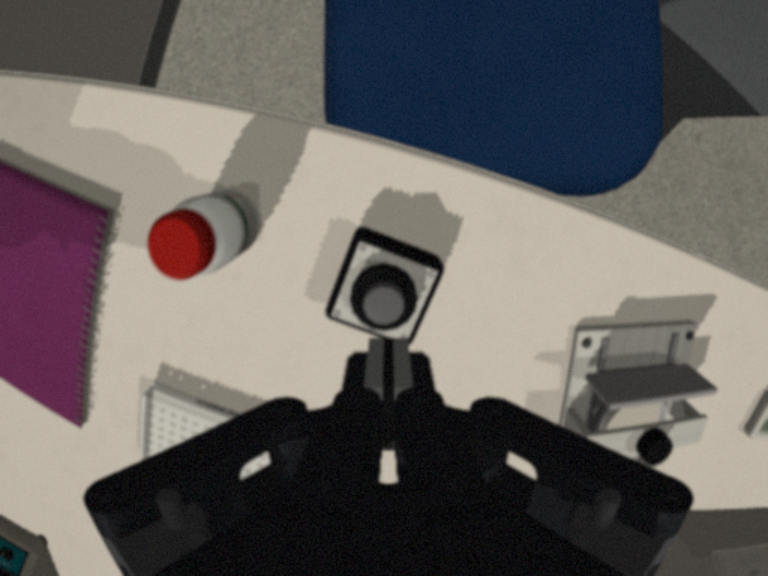

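```bash
python3 - <<'E'
from h import *
import pickle
from scipy.spatial.transform import Rotation as R
c=pickle.load(open("w4.pkl","rb"));c2=pickle.load(open("w2.pkl","rb"))
im=cv2.imread("pics/w4.png");cv2.imwrite("pics/w4b.png",cv2.resize(im[140:235,205:310],None,fx=5,fy=5,interpolation=2))
p=(384/1.5-.2,302/1.5-.2)
print(plane(c,p,.054,True), tri([ray(c,p,True),ray(c2,(160/6+65-.42,239/6+50-.42),True)]))
s=state();q=s['orientation'];print(s['tool_pos'],R.from_quat([q[1],q[2],q[3],q[0]]).as_matrix()[:,0])
E
```

```text
[ 0.68097256 -0.16988052  0.054     ] (array([ 0.68126098, -0.16950855,  0.05239538]), [np.float64(9.771146732774633e-05), np.float64(9.771146732758767e-05)])
[ 0.67574578 -0.17543313  0.14963434] [-0.00491592  0.00101759 -0.9999874 ]
```

View pics/w4b.png

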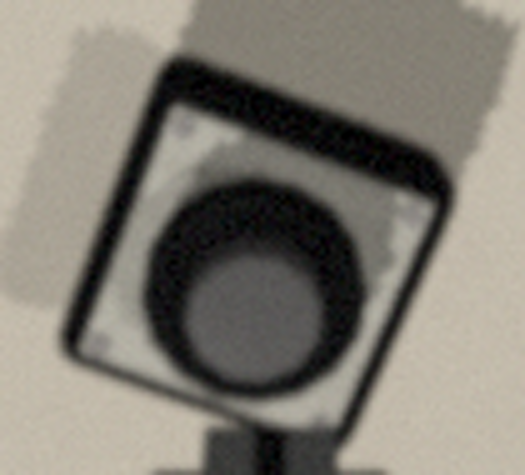

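```bash
python3 -m creep '[{"tx":0.026,"ty":0.029,"tz":-0.146,"wx":0,"wy":0,"wz":0},{"tx":0,"ty":0,"tz":-0.146,"wx":0,"wy":0,"wz":0},{"tx":0,"ty":0,"tz":-0.14,"wx":0,"wy":0,"wz":0},{"tx":0,"ty":0,"tz":0,"wx":0,"wy":0,"wz":0},{"tx":0,"ty":0,"tz":0,"wx":0,"wy":0,"wz":0}]' 1
```

```text
clock: 7.65
tool_pos: [0.6843, -0.1695, 0.0674]
orientation: [0.652, -0.277, 0.65, 0.276]
ft_force: [0.3, 0.7, -0.0]
width: 0.0001
```

```bash
python3 -m creep '[{"tx":-0.015,"ty":0,"tz":-0.04,"wx":0,"wy":0,"wz":0},{"tx":0,"ty":0,"tz":-0.03,"wx":0,"wy":0,"wz":0},{"tx":0,"ty":0,"tz":0,"wx":0,"wy":0,"wz":0}]' 1
python3 -m creep '[{"tx":0,"ty":0,"tz":-0.015,"wx":0,"wy":0,"wz":0},{"tx":0,"ty":0,"tz":0,"wx":0,"wy":0,"wz":0}]' 1
```

```text
clock: 7.95
tool_pos: [0.6807, -0.1696, 0.0514]
orientation: [0.651, -0.276, 0.651, 0.276]
ft_force: [-0.4, -0.6, 2.5]
width: -0.0001
clock: 8.15
tool_pos: [0.6807, -0.1696, 0.0483]
orientation: [0.651, -0.276, 0.651, 0.276]
ft_force: [0.3, -0.7, 5.4]
width: -0.0001
```

```bash
python3 -m creep '[{"tx":0,"ty":0,"tz":-0.005,"wx":0,"wy":0,"wz":0},{"tx":0,"ty":0,"tz":0,"wx":0,"wy":0,"wz":0}]' 1
python3 -m creep '[{"tx":0,"ty":0,"tz":-0.005,"wx":0,"wy":0,"wz":0},{"tx":0,"ty":0,"tz":0,"wx":0,"wy":0,"wz":0}]' 1
```

```text
clock: 8.35
tool_pos: [0.6807, -0.1696, 0.0481]
orientation: [0.651, -0.276, 0.651, 0.276]
ft_force: [-1.3, 0.1, 10.7]
width: 0.0004
clock: 8.55
tool_pos: [0.6808, -0.1696, 0.048]
orientation: [0.651, -0.276, 0.651, 0.276]
ft_force: [-3.8, -0.1, 17.1]
width: 0.0003
```

```bash
python3 -m creep '[{"tx":0,"ty":0,"tz":0.2,"wx":0,"wy":0,"wz":0},{"tx":0,"ty":0,"tz":0.24,"wx":0,"wy":0,"wz":0},{"tx":0,"ty":0,"tz":0.24,"wx":0,"wy":0,"wz":0},{"tx":0,"ty":0,"tz":0.2,"wx":0,"wy":0,"wz":0},{"tx":0,"ty":0.22,"tz":0,"wx":0,"wy":0,"wz":0},{"tx":0,"ty":0.22,"tz":0,"wx":0,"wy":0,"wz":0},{"tx":0,"ty":0.22,"tz":0,"wx":0,"wy":0,"wz":0},{"tx":0,"ty":0,"tz":0,"wx":0,"wy":0,"wz":0}]' 1
python3 - <<'E'
from h import *
s=state();print(s['tool_pos'],s['ft_force'])
im=capture("wrist");cv2.imwrite("pics/w5z.png",cv2.resize(im,None,fx=1.5,fy=1.5))
E
```

```text
clock: 9.35
tool_pos: [0.6799, -0.0274, 0.2217]
orientation: [0.65, -0.277, 0.649, 0.281]
ft_force: [0.4, 0.5, -0.3]
width: 0.0003
[ 0.67991714 -0.02742494  0.2216816 ] [ 0.40096132  0.48664409 -0.25813135]
```

View pics/w5z.png

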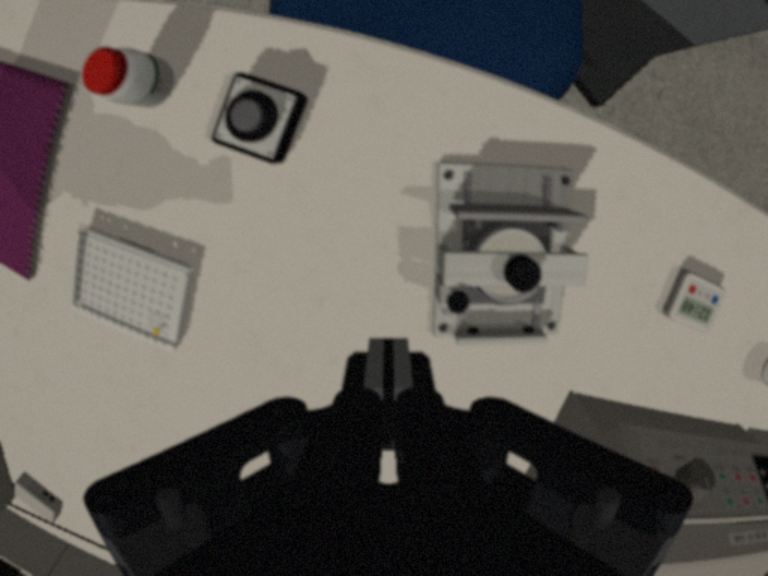

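The carriage is still at mid position: plate at about (515,208) and the dish under the camera at (521,272). The button is up again at (250,115), and the bottle, timer and beaker are in place.

```bash
python3 -c "
from workcell import *
print(hand_in())"
```

```text
the job is handed in; nothing more can be done
None
```

The job is done and handed in at about 9.4 s of the 48 s allowed; `hand_in()` reports no verdict.

- **Carriage:** I pushed it with the shut fingers against the front plate until it stopped moving. The wrist force then rose from about 6 N to about 27 N in total. I drew back quickly so that it sprang back by itself.
- **Mid position:** The wrist picture gave about 0.031 m of travel (0.030 expected). The plate is 43 mm in front of the camera axis (44 mm expected), and the dish is under the small camera.
- **Button:** I pressed it until the fingertips stopped at z = 0.048 m, which is the full 6 mm, at about 17 N. I then came away upwards.
- **Last check:** The final picture, at z = 0.22 m with no contact force, shows the carriage still at mid position, the button up, and the bottle, timer and beaker where they were.

One reading I did not explain: while the plate was being pushed, the fingers also felt an upward force of 4 to 16 N and sat 2 to 3 mm higher than before contact. I put it down to friction at the plate. The arm blocked the scene and side cameras during the push, so "fully in" rests on the force rise and the stop in motion.

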